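Clamp the glass jar with the ball knob

ROBOT

A 6-joint arm with a two-finger parallel gripper is mounted at the origin on the work surface. World frame = base frame: x ahead of the robot, y to its left, z up, the work surface at z = 0. Lengths are in m, angles in rad, forces in N, time in s.
With the tool pointing down it reaches from about 0.375 to 0.9 m from the base axis. Payload 3.1 kg.
Tool frame: the origin (TCP) lies midway between the tips of the shut fingers; the grasp point (between the pads) lies grip_point_offset behind it (grip_point_offset is the distance from the TCP to the grasp point, in m); y points along the fingers, z is the direction in which the jaws open and shut, and the axes are right-handed (so a half turn about y gives the same grasp; the last joint's range is limited). The gripper opens to 87 mm and grips with 3 to 60 N. Pads are 19 mm wide; open, the fingers measure 117 mm over their backs; the gripper's body (75 mm by 190 mm) begins 51 mm behind the grasp point.
Start: joints at [-1.294, 0.527, 1.433, -0, 1.181, -0.178], TCP at [0.275, -0.561, 0.223] pointing down, gripper open.
Joint ranges: [-3.08, 3.08], [-0.75, 2.2], [0.22, 2.44], [-1.43, 4.57], [0, 2.65], [-2.85, 2.85]. Speed limits (rad/s): [2.79, 2.79, 3.14, 3.14, 3.14, 3.14].

INTERFACE

Orientations are given as a unit quaternion [x, y, z, w].
In Python, from rig import * gives the robot as it stands.
- The arm moves only by the tool jog_arm, never from a script. Its argument "increments" is a list that holds one entry, the list of rows, each a list of 7 numbers: the turn, a rotation vector about the world's x, y, z in degrees, then the shift along the world's x, y, z in m, then the closure, from -1 (fully open) to 1 (shut), so that 0 is half open. In form: [[[rx, ry, rz, x, y, z, jaw], ...]]. A call has 1 to 8 rows; each row is the pose to reach, as a shift and turn from the pose measured when the call began; what a row does not reach only later rows make up. A row lasts 1/10 s, in which the tool goes at most 50 mm and 8.59 degrees, less where a joint would pass 70% of its speed; a pose out of reach is approached as far as the arm can. A call with a gripper value outside its range is refused whole. The fingers move at their own pace and stop on an object; "squeeze" is the grip in N (left out, the last holds). Time passes only in rows, so rows that repeat a pose let the fingers close. It gives the time, the measured TCP pose, the force and the opening at its end, in the units of the state.
- get_obs(): the state, without advancing time (a new reading comes with each control period).
- camera(name): name is "side" or "top" or "wrist"; returns the picture (480x640x3 uint8, red, green, blue); there is no depth.
- camera_info(name): a dict with "K" (3x3 intrinsics, pixels), "R" (3x3) and "t" (3): a world point X has camera coordinates R X + t. Camera axes: x right, y down, z forward; pixel columns grow to the right and rows downward; lengths in m; the calibration is good to about 2 mm. A picture is of the moment at which its call begins: read the wrist's pose just before it. camera_info takes no time and is no camera call; for the wrist camera it gives the pose at the moment of the call.
- hand_in(): hands the job in, once; it reports no verdict.
The state is a dict: "time": time; "q": joint angles; "joint_velocities": joint speeds; "joint_torque": joint torques, N m; "position": TCP position; "tool_rot": TCP orientation; "ft_force": force on the tool from outside, world axes, zero at the start; "moment": the same for the moment, N m; "grip_width": finger opening in m.
Only numpy, scipy, OpenCV 4.12 (cv2) and the standard library are available. Lean on these libraries where they do the work, as an engineer would, in place of code of your own. Each camera call takes 0.05 s, during which the arm holds its last target.

TASK

Stand the closed glass jar upright on the bed of the jar clamp, between the two rubber-faced jaws and about midway across them, and let go of it. Then turn the clamp's smooth ball knob clockwise (seen from above) until the jaw holds the jar snugly with about 15 N: firm enough that it stays put when you let go, but gently, as glass is at risk if it is overtightened. Leave the mug, the bottle and the bowls where they are.

Things in the scene. Friction and masses are not known exactly. Their poses are not given: they have to be found in the camera images.
- jar_center (a point): Closed glass jar, an upright cylinder 58 mm in diameter and 110 mm tall with dull brownish contents; its top 16 mm is an aluminium lid, 55 mm in diameter. Mass about 0.3 kg. This point is on its axis, half-way up (55 mm above its underside); z is up along its axis.
- clamp: Countertop jar clamp, fixed. Aluminium bed 90 mm wide (x), 250 mm long (y -165 to +85 mm), top 12 mm above the table; origin on the table, on the centre line. Along +y: grey gear housing (y -146 to -90, top 45 mm above the table) with the ball knob, sliding jaw, space for the jar, fixed backstop (face at y = +60 mm). Both jaws 74 mm wide, tops 58 mm above the table.
- backstop: Fixed jaw of the clamp. Origin at the foot of its rubber face, on the bed, mid-width; +y points away from the jar, x runs across the jaws. The grip on the jar is the force between this and the jar. At the start the sliding jaw's face stands 68 to 80 mm from this face, different each time and not reported. Glass is at risk from 35 N.
- knob_center (a point): Centre of the smooth polished steel ball knob, 44 mm in diameter, 85 mm above the table, on an upright 14 mm stem at y = -118 mm of the clamp. Turns about the vertical. Slippery (friction 0.3 to 0.5): the pads must cover its widest part, with about 40 N or more. Clockwise from above drives the jaw to the backstop, 10 mm per radian, sliding the jar along. Stays where it is left.
- knob_foot (a point): Foot of the knob's stem, atop the housing, 46 mm above the table. The knob resists with a friction of 0.3 N m either way, plus a back-torque of 0.01 N m per N of grip on the jar (0.15 at 15 N): watch the change; held at rest, friction may act either way. The jaw's rubber face is spring-backed: after contact 6 N per mm of jaw travel, 60 N per radian of knob. Its limit lies well beyond.
- mug_center (a point): Bystander: white mug, 72 mm in diameter, 85 mm tall, handle at its side. The point is half-way up on its axis.
- bottle_center (a point): Bystander: amber glass bottle, 52 mm in diameter, 150 mm tall, black cap. The point is half-way up on its axis.
- bowls_center (a point): Bystander: stack of rice bowls, 124 mm in diameter, 70 mm tall. The point is half-way up on its axis.

How it is judged:
On the way:
1. the jar stands upright on the clamp's bed between the jaws, let go of and not yet gripped (x of jar_center in the frame of clamp between -0.02 and 0.02 m and y of jar_center in the frame of clamp between 0 and 0.036 m and z of jar_center in the frame of clamp below 0.071 m and angle between jar_center's own z axis and vertical below 0.08 rad and contact force between the fingers and jar below 0.3 N and contact force between backstop and jar below 5 N), for 0.2 s.
At the end, for the whole second after the job is handed in: the jar stands upright (within 0.08 rad) on the clamp's bed (lifted less than 5 mm), within 25 mm of the jaws' middle, at rest, gripped against the backstop with 7 to 25 N by the clamp alone (contact force between backstop and jar between 7 and 25 N and x of jar_center in the frame of clamp between -0.025 and 0.025 m and z of jar_center in the frame of clamp between 0.06 and 0.072 m and angle between jar_center's own z axis and vertical below 0.08 rad and linear speed of jar below 0.01 m/s); the robot touches nothing.
It fails at once if the jar is pressed against the backstop with more than 35 N (contact force between backstop and jar above 35 N).
It fails at once if the mug is moved more than 30 mm (distance of mug_center from where it was at the start of the episode above 0.03 m).
It fails at once if the bottle is moved more than 30 mm (distance of bottle_center from where it was at the start of the episode above 0.03 m).
It fails at once if the bowls are moved more than 30 mm (distance of bowls_center from where it was at the start of the episode above 0.03 m).
It also fails if it takes over 72 s, if anything falls off the work surface, if the arm or the gripper's body presses on something with over 40 N, if the wrist force passes 120 N, or if a joint passes its speed limit or range.

## Working session

There is one attempt and no reset: what is moved stays moved. The work goes in short steps, Python scripts to look and compute and a tool call to move; the robot and the scene stay as the last step left them, time stands still between calls to the robot, and variables do not carry over. Pictures are saved under pics/ and viewed, and the job is handed in when it is done.

Besides the shell and the picture viewer there is one more tool, called after "Emit:" as name([rows], argument=value, ...), one row to a line, values as JSON. jog_arm: Moves the arm, as the interface text tells. Its arguments: {"type":"object","properties":{"increments":{"type":"array","items":{"type":"array","items":{"type":"array","items":{"type":"number"}}}},"squeeze":{"type":"number"}},"required":["increments"]}

```bash
ls; mkdir -p pics; python3 - <<'E'
from rig import *
import cv2
o=get_obs();print(o)
for n in ("side","top","wrist"):
    ci=camera_info(n);print(n,ci)
    cv2.imwrite(f"pics/{n}0.png",camera(n)[:,:,::-1])
print(get_obs()['time'])
E
```

```text
pics
{'time': 0.0, 'q': array([-1.29348992e+00,  5.28466909e-01,  1.43386325e+00, -9.93861039e-06,
        1.18135848e+00, -1.78521402e-01]), 'joint_velocities': array([ 0.00104298, -0.00032082,  0.00011915, -0.00113627,  0.0007729 ,
       -0.00035567]), 'joint_torque': array([ 4.21464656e-04, -4.40037239e+01, -1.76595318e+01,  6.32371916e-02,
        5.80844062e-02, -1.47126111e-04]), 'position': array([ 0.27494534, -0.5604942 ,  0.22158357]), 'tool_rot': array([-0.1598089 ,  0.6895602 , -0.68808024,  0.15972924]), 'ft_force': array([-0.16398032, -0.67550255,  0.14359707]), 'moment': array([ 0.01003643,  0.02366553, -0.02495692]), 'grip_width': 0.08715612175118162}
side {'K': array([[497.748858  ,   0.        , 322.70645203],
       [  0.        , 497.748858  , 233.18627414],
       [  0.        ,   0.        ,   1.        ]]), 'R': array([[-0.95818251, -0.28541972,  0.02053948],
       [-0.21091692,  0.65591299, -0.72477045],
       [ 0.19339167, -0.69879448, -0.6886842 ]]), 't': array([0.47832596, 0.19358416, 0.92141838])}
top {'K': array([[600.72697347,   0.        , 328.24515092],
       [  0.        , 600.72697347, 252.72686684],
       [  0.        ,   0.        ,   1.        ]]), 'R': array([[-0.00101972, -0.99983194, -0.01830453],
       [-0.98347233,  0.00431684, -0.181007  ],
       [ 0.1810556 ,  0.01781742, -0.98331145]]), 't': array([-0.02816355,  0.52011907,  1.4427358 ])}
wrist {'K': array([[408.06816657,   0.        , 324.06919804],
       [  0.        , 408.06816657, 239.73641703],
       [  0.        ,   0.        ,   1.        ]]), 'R': array([[ 0.44120734, -0.89740232, -0.00227358],
       [-0.86197897, -0.42449356,  0.27712358],
       [-0.24965646, -0.12030918, -0.96083159]]), 't': array([-0.6232827 , -0.03461026,  0.39005715])}
0.15
```

View pics/top0.png

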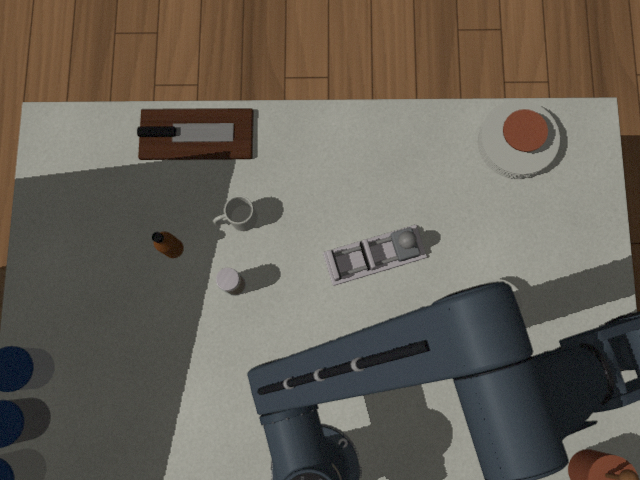

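View pics/side0.png

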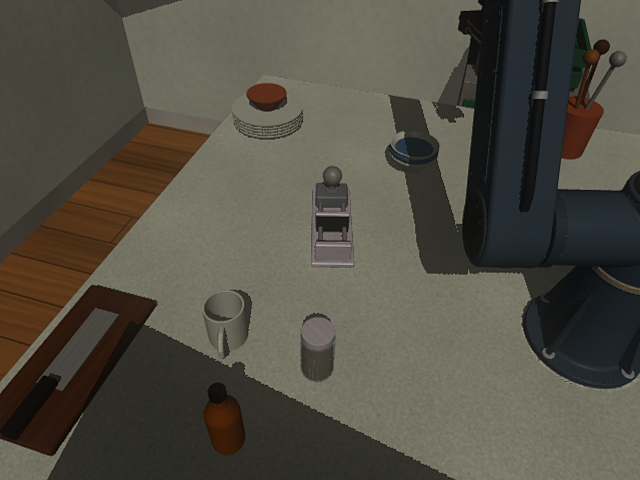

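View pics/wrist0.png

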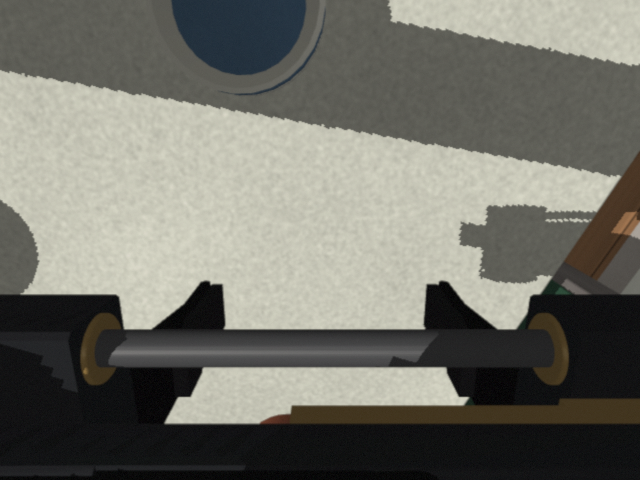

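The top view shows the jar at about (231,281), mug (238,212), bottle (165,243), clamp from (330,265) to (425,243) with its ball knob at (405,238). The bowl stack, or a red bowl on plates, is at (525,130). In the side view the knob is at (332,176) and the jar lid at (318,332). Next I'll zoom in.

```bash
python3 - <<'E'
import cv2,numpy as np
t=cv2.imread("pics/top0.png");s=cv2.imread("pics/side0.png")
a=cv2.resize(t[215:305,200:440],None,fx=3.3,fy=3.3,interpolation=cv2.INTER_CUBIC)
cv2.imwrite("pics/topz.png",a)
b=cv2.resize(s[155:280,290:375],None,fx=4.5,fy=4.5,interpolation=cv2.INTER_CUBIC)
c=cv2.resize(s[305:390,280:350],None,fx=5,fy=5,interpolation=cv2.INTER_CUBIC)
h=max(b.shape[0],c.shape[0]);f=lambda i:cv2.copyMakeBorder(i,0,h-i.shape[0],0,0,0)
cv2.imwrite("pics/sidez.png",np.hstack([f(b),f(c)]))
E
```

```text
(no output)
```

View pics/topz.png

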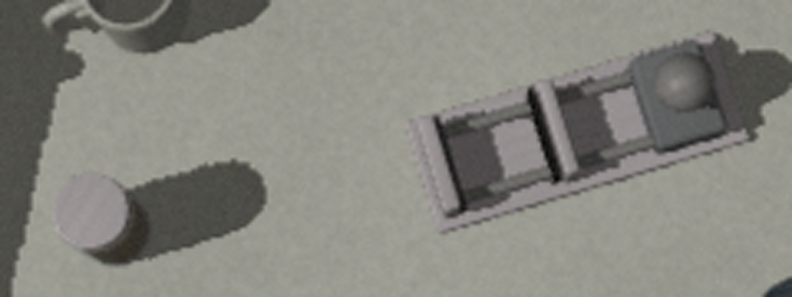

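View pics/sidez.png

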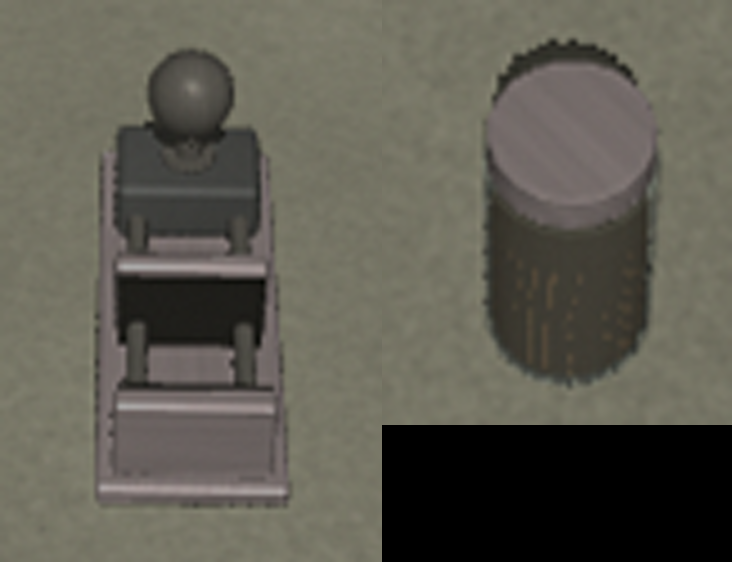

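```bash
cat > h.py <<'E'
from rig import *
import numpy as np, cv2
def ray(n,px,ci=None):
    ci=ci or camera_info(n)
    d=ci['R'].T@np.linalg.inv(ci['K'])@np.array([px[0],px[1],1.]); return -ci['R'].T@ci['t'], d/np.linalg.norm(d)
def plane(n,px,z,ci=None):
    c,d=ray(n,px,ci); return c+d*(z-c[2])/d[2]
def tri(rs):
    A=sum(np.eye(3)-np.outer(d,d) for c,d in rs); b=sum((np.eye(3)-np.outer(d,d))@c for c,d in rs)
    return np.linalg.solve(A,b)
E
python3 - <<'E'
from h import *
tz=lambda x,y:(x/3.3+200-.35,y/3.3+215-.35)
sz=lambda x,y:(x/4.5+290-.4,y/4.5+155-.4)
sj=lambda x,y:((x-382)/5+280-.4,y/5+305-.4)
print("lid",tri([ray("top",tz(91,211)),ray("side",sj(572,134))]),plane("top",tz(91,211),.11),plane("side",sj(572,134),.11))
print("knob",tri([ray("top",tz(684,81)),ray("side",sz(190.5,92))]),plane("top",tz(684,81),.085),plane("side",sz(190.5,92),.085))
P={}
for k,p in dict(bl=(441,228),br=(748,137),tl=(411,120),tr=(714,33)).items():
    P[k]=plane("top",tz(*p),.012);print(k,P[k])
for a,b in(("br","bl"),("tr","tl"),):
    d=P[b]-P[a];print(np.degrees(np.arctan2(-d[0],d[1])),np.linalg.norm(d))
for a,b in(("bl","tl"),("br","tr")):
    d=P[b]-P[a];print(np.degrees(np.arctan2(d[1],d[0])),np.linalg.norm(d))
print(np.mean(list(P.values()),0))
for p in ((98,490),(287,490)): print("side near corners",plane("side",sz(*p),.012))
# side jaw tops
for k,p in dict(bsL=(433,117),bsR=(464,213),bsLo=(413,122),bsRo=(444,217),sjL=(552,83),sjR=(578,176),sjLf=(531,88),sjRf=(557,182)).items(): print(k,plane("top",tz(*p),.058))
E
```

```text
lid [0.44767032 0.2079576  0.11078155] [0.44739793 0.20807099 0.11      ] [0.44820745 0.20740978 0.11      ]
knob [ 0.54484054 -0.22020373  0.08952167] [ 0.54554856 -0.22074356  0.085     ] [ 0.54657339 -0.22608353  0.085     ]
bl [ 0.44714081 -0.04152752  0.012     ]
br [ 0.51659207 -0.27702732  0.012     ]
tl [ 0.53099685 -0.01863552  0.012     ]
tr [ 0.59847792 -0.25327338  0.012     ]
16.431316932729477 0.24552725622143834
16.04506102866018 0.2441487715413394
15.269215607026938 0.08692455273909915
16.176699908046512 0.08526161457979117
[ 0.52330191 -0.14761593  0.012     ]
side near corners [ 0.52877437 -0.0165246   0.012     ]
side near corners [ 0.44603874 -0.04290344  0.012     ]
bsL [ 0.52459541 -0.03621379  0.058     ]
bsR [ 0.45222343 -0.059018    0.058     ]
bsLo [ 0.52086452 -0.02127802  0.058     ]
bsRo [ 0.44929209 -0.04421437  0.058     ]
sjL [ 0.55008129 -0.12529387  0.058     ]
sjR [ 0.47959455 -0.14366171  0.058     ]
sjLf [ 0.54633925 -0.10955559  0.058     ]
sjRf [ 0.47515442 -0.12804758  0.058     ]
```

```bash
python3 - <<'E'
from h import *
from scipy.spatial.transform import Rotation as R
o=get_obs(); M=R.from_quat(o['tool_rot']).as_matrix();print(M.round(3)); print("open yaw deg",np.degrees(np.arctan2(M[1,2],M[0,2])),"go",grip_point_offset)
print("mug",plane("top",(239,207),.085),"bottle cap",plane("top",(158,237),.15))
# lid outline by colour for check
im=camera("top")
print(im[279,228],im[240,407])
E
```

```text
[[-0.898 -0.     0.44 ]
 [-0.44   0.002 -0.898]
 [-0.    -1.    -0.002]]
open yaw deg -63.88306931816894 go 0.0187
mug [0.62830706 0.18899065 0.085     ] bottle cap [0.54011091 0.36522803 0.15      ]
[155 148 149] [125 121 120]
```

Emit:
jog_arm([
  [[0,0,10,0.02,0.05,0,-1],[0,0,18,0.04,0.1,0,-1],[0,0,26,0.06,0.15,0,-1],[0,0,34,0.08,0.2,0,-1],[0,0,42,0.1,0.25,0,-1],[0,0,50,0.11,0.3,0,-1],[0,0,58,0.12,0.34,0,-1],[0,0,60,0.13,0.38,0,-1]],
], squeeze=25)

```text
time: 1.0
position: [0.4045, -0.1816, 0.222]
tool_rot: [-0.484, 0.516, -0.516, 0.483]
ft_force: [1.4, -0.4, -0.3]
grip_width: 0.0876
```

Emit:
jog_arm([
  [[0,0,8,0.01,0.05,0,-1],[0,0,16,0.02,0.1,0,-1],[0,0,20,0.02,0.15,0,-1],[0,0,20,0.02,0.2,0,-1],[0,0,20,0.02,0.25,0,-1],[0,0,20,0.02,0.27,0,-1],[0,0,20,0.02,0.28,0,-1],[0,0,20,0.02,0.28,0,-1]],
])

```text
time: 1.8
position: [0.4244, 0.0991, 0.222]
tool_rot: [0.567, -0.424, 0.423, -0.566]
ft_force: [-0.8, -0.4, -0.3]
grip_width: 0.0869
```

```bash
python3 - <<'E'
from h import *
print(get_obs()['position'])
for n in("wrist","top"):
    ci=camera_info(n); print(-ci['R'].T@ci['t'], ci['R'][2]); cv2.imwrite(f"pics/{n}1.png",camera(n)[:,:,::-1])
    np.savez(f"pics/{n}1.npz",**ci)
E
```

```text
[0.42439561 0.09908103 0.22199346]
[0.40234212 0.17236206 0.38324577] [ 0.07737324 -0.26599462 -0.96086432]
[ 0.2502786  -0.05610992  1.5122883 ] [ 0.1810556   0.01781742 -0.98331145]
```

View pics/wrist1.png

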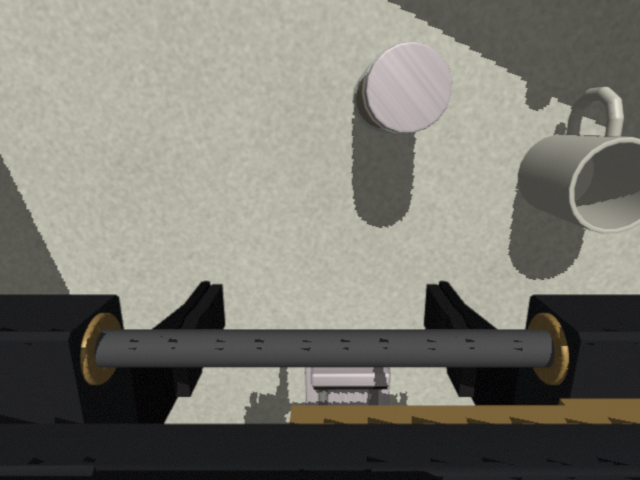

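View pics/top1.png

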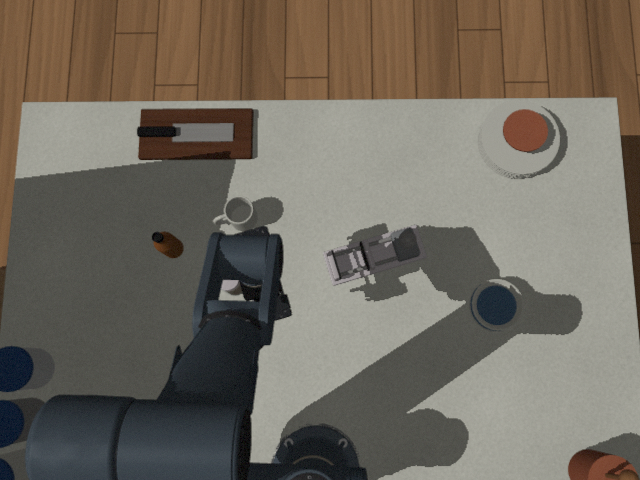

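The wrist view shows the lid disc centred near (407,87) and the mug to the right; the backstop is just visible at (347,375).

```bash
python3 - <<'E'
from h import *
ci=dict(np.load("pics/wrist1.npz"))
im=cv2.imread("pics/wrist1.png"); 
m=((im.astype(int)[:,:,2]-im[:,:,1])>8)&(im[:,:,1]>110); m=m.astype(np.uint8); m[250:]=0
n,l,s,c=cv2.connectedComponentsWithStats(m); k=1+np.argmax(s[1:,4]); print(s[k],c[k])
cnt=max(cv2.findContours((l==k).astype(np.uint8),0,1)[0],key=len); print(cv2.fitEllipse(cnt))
p=plane("wrist",c[k],.11,ci);print(p)
E
```

```text
[ 367   42   84   89 4941] [408.37947784  84.57518721]
((408.7042236328125, 85.42357635498047), (80.6766586303711, 86.62545013427734), 26.38732147216797)
[0.44634511 0.20897958 0.11      ]
```

Emit:
jog_arm([
  [[0,0,0,0.01,0.05,0,-1],[0,0,0,0.022,0.1,0,-1],[0,0,0,0.022,0.1095,0,-1],[0,0,0,0.022,0.1095,-0.02,-1],[0,0,0,0.022,0.1095,-0.06,-1],[0,0,0,0.022,0.1095,-0.1,-1],[0,0,0,0.022,0.1095,-0.13,-1],[0,0,0,0.022,0.1095,-0.15,-1]],
])

```text
time: 2.7
position: [0.446, 0.2048, 0.0698]
tool_rot: [0.567, -0.426, 0.424, -0.564]
ft_force: [-0.7, 0.1, 0.6]
grip_width: 0.0871
```

```bash
python3 - <<'E'
from h import *
print(get_obs()['position'])
for n in("wrist","side"):
    cv2.imwrite(f"pics/{n}2.png",camera(n)[:,:,::-1])
E
```

```text
[0.44597124 0.20477301 0.06983515]
```

View pics/wrist2.png

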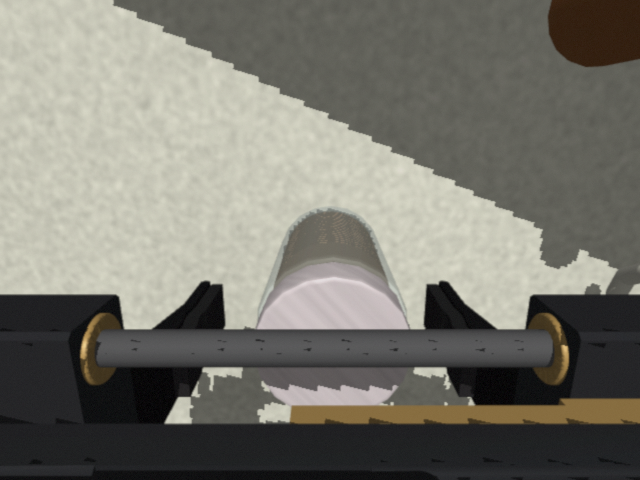

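View pics/side2.png

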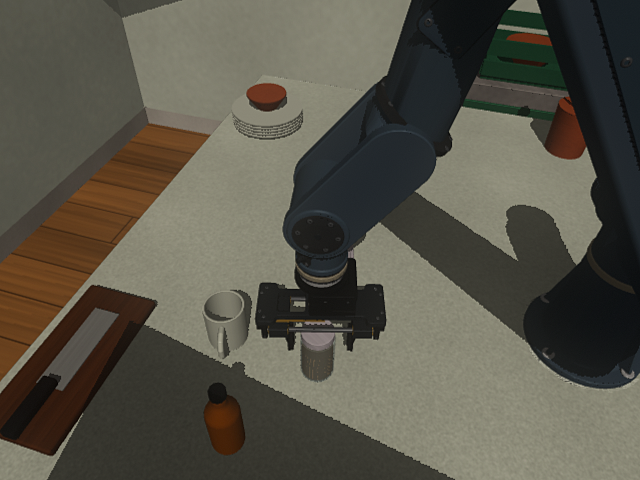

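The lid lies between the open fingers, centred near column 333 against a finger midpoint of 325. TCP y is about 4 mm short, so I'll correct that and lower the gripper before closing.

Emit:
jog_arm([
  [[0,0,0,0.0005,0.004,-0.007,-1],[0,0,0,0.0005,0.004,-0.014,-1],[0,0,0,0.0005,0.004,-0.014,-1],[0,0,0,0.0005,0.004,-0.014,1],[0,0,0,0.0005,0.004,-0.014,1],[0,0,0,0.0005,0.004,-0.014,1],[0,0,0,0.0005,0.004,-0.014,1],[0,0,0,0.0005,0.004,-0.014,1]],
], squeeze=25)

```text
time: 3.6
position: [0.4472, 0.2092, 0.056]
tool_rot: [0.566, -0.426, 0.424, -0.564]
ft_force: [1.9, 0.4, 0.7]
grip_width: 0.0579
```

Emit:
jog_arm([
  [[0,0,0,0,0,0,1],[0,0,0,0,0,0,1],[0,0,0,0,0,0.01,1],[0,0,0,0,0,0.03,1],[0,0,0,0,0,0.06,1],[0,0,0,0,0,0.09,1],[0,0,0,0,0,0.1,1],[0,0,0,0,0,0.1,1]],
])

```text
time: 4.4
position: [0.4477, 0.2093, 0.1573]
tool_rot: [0.566, -0.425, 0.425, -0.565]
ft_force: [0.3, 0.5, -3.1]
grip_width: 0.0574
```

Emit:
jog_arm([
  [[0,0,0,0.005,-0.02,0.04,1],[0,0,0,0.01,-0.06,0.07,1],[0,0,0,0.02,-0.1,0.07,1],[0,0,0,0.03,-0.145,0.07,1],[0,0,0,0.04,-0.19,0.07,1],[0,0,0,0.05,-0.235,0.07,1],[0,0,0,0.06,-0.28,0.07,1],[0,0,0,0.07,-0.32,0.07,1]],
])

```text
time: 5.2
position: [0.5164, -0.1125, 0.2251]
tool_rot: [0.566, -0.427, 0.424, -0.564]
ft_force: [1.5, 0.5, -2.8]
grip_width: 0.0576
```

Emit:
jog_arm([
  [[0,0,0,0.01,-0.04,0,1],[0,0,0,0.02,-0.08,0,1],[0,0,0,0.025,-0.1,0,1],[0,0,0,0.025,-0.1,0,1],[0,0,0,0.025,-0.1,0,1]],
])

```text
time: 5.7
position: [0.5401, -0.2114, 0.2233]
tool_rot: [0.566, -0.429, 0.422, -0.564]
ft_force: [0.9, 0.7, -3.5]
grip_width: 0.0576
```

```bash
python3 - <<'E'
from h import *
print(get_obs()['position'])
ci=camera_info("wrist");np.savez("pics/w3.npz",**ci)
for n in("wrist",):
    cv2.imwrite(f"pics/{n}3.png",camera(n)[:,:,::-1])
E
```

```text
[ 0.54006545 -0.21135002  0.2232899 ]
```

View pics/wrist3.png

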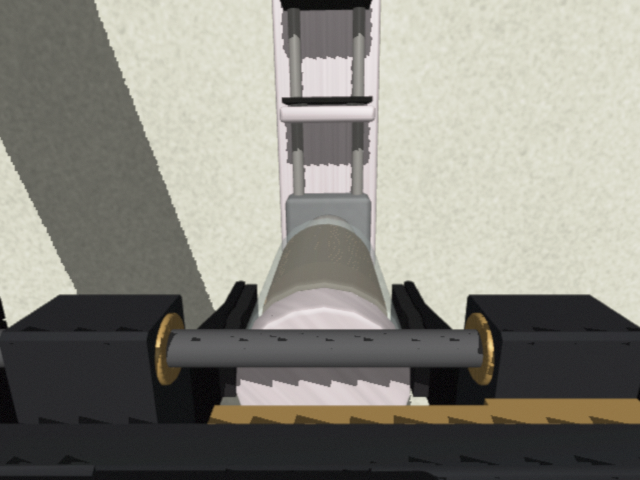

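The clamp's sliding jaw is at rows 98–120 and the backstop face is right at the top edge. I'll shift forward about 5 cm to see both.

Emit:
jog_arm([
  [[0,0,0,-0.014,0.048,0,1],[0,0,0,-0.014,0.048,0,1],[0,0,0,-0.014,0.048,0,1],[0,0,0,-0.014,0.048,0,1]],
])

```text
time: 6.15
position: [0.5263, -0.1617, 0.2239]
tool_rot: [0.566, -0.428, 0.422, -0.565]
ft_force: [-0.9, -0.7, -2.0]
grip_width: 0.0575
```

```bash
python3 - <<'E'
from h import *
print(get_obs()['position'])
ci=camera_info("wrist");np.savez("pics/w4.npz",**ci)
im=camera("wrist")[:,:,::-1]
cv2.imwrite(f"pics/wrist4.png",im)
cv2.imwrite("pics/wrist4z.png",cv2.resize(im[0:300,230:430],None,fx=2.6,fy=2,interpolation=cv2.INTER_CUBIC))
E
```

```text
[ 0.52625287 -0.16172344  0.22391933]
```

View pics/wrist4z.png

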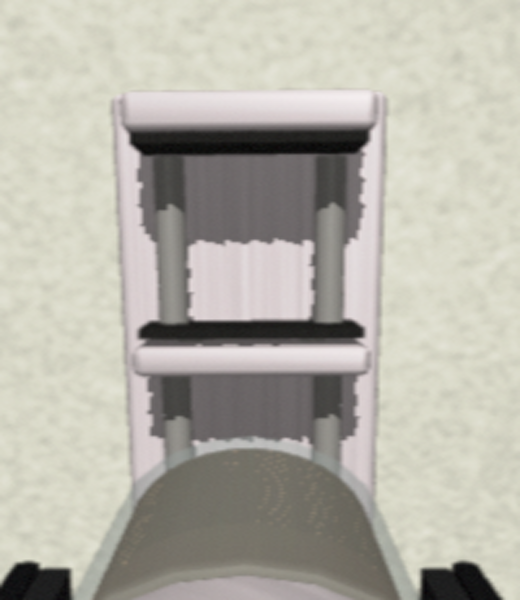

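```bash
python3 - <<'E'
from h import *
ci=dict(np.load("pics/w4.npz"))
z=lambda x,y:((x+.5)/2.6+230-.5,(y+.5)/2-.5)
yd=np.array([-np.sin(np.radians(16.2)),np.cos(np.radians(16.2)),0]);xd=np.array([yd[1],-yd[0],0])
O=np.array([.5121,-.1092,0])
def pr(n,p,h):
    P=plane("wrist",z(*p),h,ci);print(n,P.round(4),"clamp x,y mm",round(1e3*(P-O)@xd,1),round(1e3*(P-O)@yd,1));return P
a=pr("bs foot L",(140,153),.012);b=pr("bs foot R",(363,153),.012)
d=b-a;print("yaw",np.degrees(np.arctan2(d[1],d[0])))
a=pr("sj top L",(138,320),.058);b=pr("sj top R",(365,320),.058)
d=b-a;print("yaw",np.degrees(np.arctan2(d[1],d[0])))
a=pr("bs topmetal L",(122,92),.058);b=pr("R",(379,92),.058)
a=pr("sjmetal top L",(134,374),.058);b=pr("R",(370,374),.058)
pr("bed far L",(112,95),.012);pr("bed far R",(386,95),.012)
a=pr("bed near L",(133,470),.012);b=pr("R",(378,470),.012)
E
```

```text
bs foot L [ 0.4586 -0.0613  0.012 ] clamp x,y mm -38.0 60.9
bs foot R [ 0.529  -0.0408  0.012 ] clamp x,y mm 35.3 60.9
yaw 16.21619436077515
sj top L [ 0.4795 -0.1245  0.058 ] clamp x,y mm -35.6 -5.6
sj top R [ 0.5457 -0.1052  0.058 ] clamp x,y mm 33.4 -5.5
yaw 16.293568247057273
bs topmetal L [ 0.4542 -0.0459  0.058 ] clamp x,y mm -37.9 77.0
R [ 0.524  -0.0256  0.058 ] clamp x,y mm 34.8 77.0
sjmetal top L [ 0.4837 -0.1456  0.058 ] clamp x,y mm -37.4 -27.0
R [ 0.5538 -0.1251  0.058 ] clamp x,y mm 35.6 -26.9
bed far L [ 0.4442 -0.0418  0.012 ] clamp x,y mm -46.4 83.7
bed far R [ 0.5291 -0.0171  0.012 ] clamp x,y mm 42.0 83.6
bed near L [ 0.4919 -0.1978  0.012 ] clamp x,y mm -44.2 -79.5
R [ 0.5776 -0.1727  0.012 ] clamp x,y mm 45.1 -79.2
```

Emit:
jog_arm([
  [[0,0,0,-0.011,0.04,0,1],[0,0,0,-0.0225,0.079,0,1],[0,0,0,-0.0225,0.079,-0.02,1],[0,0,0,-0.0225,0.079,-0.05,1],[0,0,0,-0.0225,0.079,-0.08,1],[0,0,0,-0.0225,0.079,-0.098,1],[0,0,0,-0.0225,0.079,-0.1,1],[0,0,0,-0.0225,0.079,-0.1,1]],
])

```text
time: 7.0
position: [0.5045, -0.0838, 0.1239]
tool_rot: [0.566, -0.428, 0.422, -0.564]
ft_force: [0.4, 0.1, -2.8]
grip_width: 0.0575
```

```bash
python3 - <<'E'
from h import *
from scipy.spatial.transform import Rotation as R
o=get_obs();print(o['position'],o['ft_force']); print(R.from_quat(o['tool_rot']).as_matrix().round(4))
ci=camera_info("wrist");np.savez("pics/w5.npz",**ci)
im=camera("wrist")[:,:,::-1]
s=camera("side")[:,:,::-1]
cv2.imwrite(f"pics/wrist5.png",im);cv2.imwrite(f"pics/side5.png",s)
cv2.imwrite("pics/wrist5z.png",cv2.resize(im[120:320,200:460],None,fx=3,fy=3,interpolation=cv2.INTER_CUBIC))
cv2.imwrite("pics/side5z.png",cv2.resize(s[150:290,260:410],None,fx=4,fy=4,interpolation=cv2.INTER_CUBIC))
E
```

```text
[ 0.50445739 -0.08381622  0.12388662] [ 0.42295919  0.09628381 -2.79427395]
[[ 0.2776 -0.0078  0.9607]
 [-0.9607  0.0032  0.2777]
 [-0.0052 -1.     -0.0066]]
```

View pics/wrist5z.png

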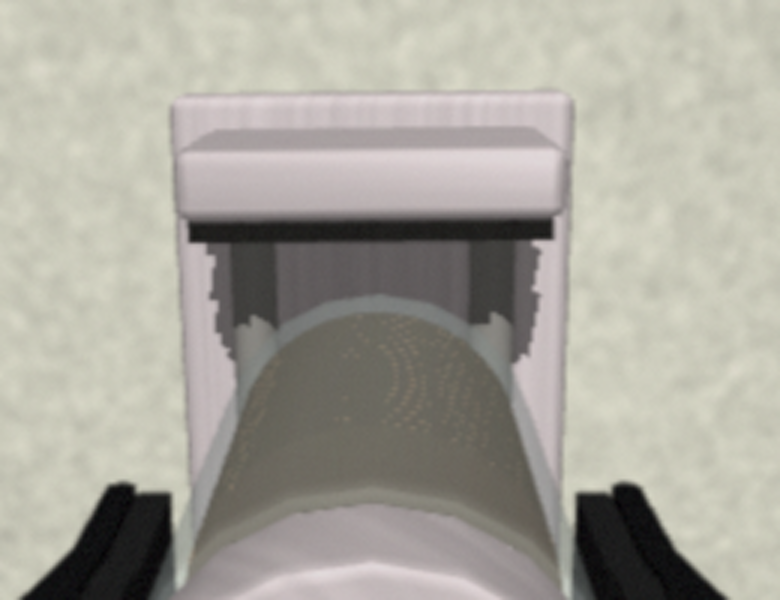

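View pics/side5z.png

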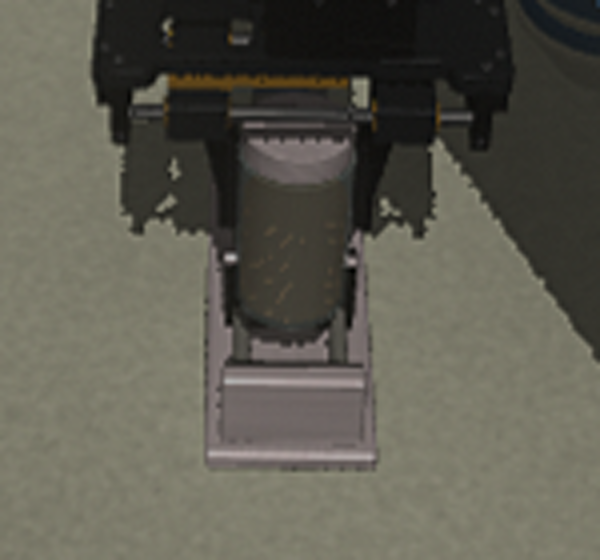

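```bash
python3 - <<'E'
from h import *
ci=dict(np.load("pics/w5.npz"))
z=lambda x,y:((x+.5)/3+200-.5,(y+.5)/3+120-.5)
yd=np.array([-np.sin(np.radians(16.2)),np.cos(np.radians(16.2)),0]);xd=np.array([yd[1],-yd[0],0])
O=np.array([.5121,-.1092,0])
def pr(n,p,h):
    P=plane("wrist",z(*p),h,ci);print(n,P.round(4),"clamp x,y mm",round(1e3*(P-O)@xd,1),round(1e3*(P-O)@yd,1));return P
pr("rub L",(190,241),.058);pr("rub R",(553,238),.058)
pr("jar far bottom",(377,295),.0679)
pr("jar lid far top edge",(375,490),.1639);
E
```

```text
rub L [ 0.4607 -0.0605  0.058 ] clamp x,y mm -35.8 61.1
rub R [ 0.526  -0.0409  0.058 ] clamp x,y mm 32.4 61.7
jar far bottom [ 0.4968 -0.0585  0.0679] clamp x,y mm -0.6 53.0
jar lid far top edge [ 0.4968 -0.058   0.1639] clamp x,y mm -0.4 53.4
```

Emit:
jog_arm([
  [[0,0,0,-0.001,0.002,0,1],[0,0,0,-0.001,0.002,-0.008,1],[0,0,0,-0.001,0.002,-0.016,1],[0,0,0,-0.001,0.002,-0.022,1],[0,0,0,-0.001,0.002,-0.022,1]],
])

```text
time: 7.6
position: [0.5033, -0.0817, 0.1018]
tool_rot: [0.566, -0.428, 0.422, -0.564]
ft_force: [-0.1, 1.0, -2.9]
grip_width: 0.0578
```

Emit:
jog_arm([
  [[0,0,0,0,0,-0.01,1],[0,0,0,0,0,-0.02,1],[0,0,0,0,0,-0.028,1],[0,0,0,0,0,-0.03,1],[0,0,0,0,0,-0.03,1]],
])

```text
time: 8.1
position: [0.503, -0.0816, 0.0712]
tool_rot: [0.566, -0.428, 0.422, -0.564]
ft_force: [0.0, -0.1, -3.8]
grip_width: 0.058
```

```bash
python3 - <<'E'
from h import *
o=get_obs();print(o['position'],o['ft_force'],o['moment'])
im=camera("wrist")[:,:,::-1]
cv2.imwrite("pics/wrist6z.png",cv2.resize(im[120:320,200:460],None,fx=3,fy=3,interpolation=cv2.INTER_CUBIC))
E
```

```text
[ 0.50297406 -0.08155372  0.07117883] [ 0.03138894 -0.092734   -3.82227079] [-0.01102199 -0.0705429  -0.00683558]
```

View pics/wrist6z.png

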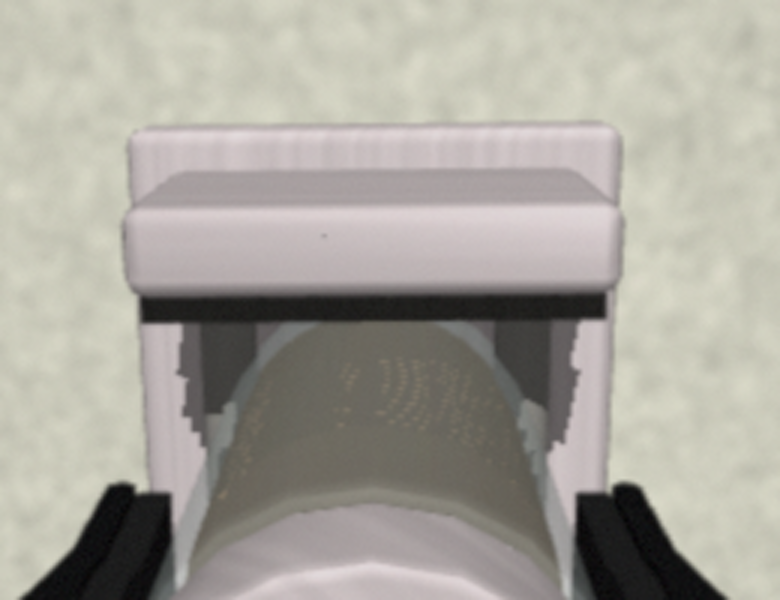

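The jar is down between the jaws without side contact, and its far edge stays clear of the backstop rubber. Now I'll lower it the last few millimetres.

Emit:
jog_arm([
  [[0,0,0,0,0,-0.002,1],[0,0,0,0,0,-0.003,1],[0,0,0,0,0,-0.003,1]],
])

```text
time: 8.45
position: [0.5033, -0.0817, 0.0687]
tool_rot: [0.566, -0.428, 0.422, -0.564]
ft_force: [0.8, -0.3, -3.2]
grip_width: 0.0575
```

Emit:
jog_arm([
  [[0,0,0,0,0,-0.001,1],[0,0,0,0,0,-0.001,1],[0,0,0,0,0,-0.001,1]],
])

```text
time: 8.75
position: [0.5035, -0.0817, 0.0681]
tool_rot: [0.566, -0.428, 0.422, -0.564]
ft_force: [0.8, 1.0, 1.6]
grip_width: 0.0575
```

Bed contact: the vertical force went from -3.2 to +1.6 N. Releasing.

Emit:
jog_arm([
  [[0,0,0,0,0,0,-1],[0,0,0,0,0,0,-1],[0,0,0,0,0,0,-1],[0,0,0,0,0,0,-1],[0,0,0,0,0,0,-1],[0,0,0,0,0,0,-1],[0,0,0,0,0,0,-1]],
])

```text
time: 9.45
position: [0.5035, -0.0817, 0.068]
tool_rot: [0.566, -0.428, 0.422, -0.564]
ft_force: [-0.7, -0.6, -0.1]
grip_width: 0.0872
```

Emit:
jog_arm([
  [[0,0,0,0,0,0.02,-1],[0,0,0,0,0,0.05,-1],[0,0,0,0,0,0.09,-1],[0,0,0,0,0,0.13,-1],[0,0,0,0,0,0.14,-1],[0,0,0,0.02,-0.05,0.15,-1],[0,0,0,0.035,-0.1,0.15,-1],[0,0,0,0.035,-0.12,0.15,-1]],
])

```text
time: 10.25
position: [0.5404, -0.2053, 0.2182]
tool_rot: [0.566, -0.426, 0.424, -0.564]
ft_force: [-0.5, -0.5, -0.4]
grip_width: 0.0873
```

```bash
python3 - <<'E'
from h import *
o=get_obs();print(o['position'],o['ft_force'],o['moment'])
ci=camera_info("wrist");np.savez("pics/w7.npz",**ci)
im=camera("wrist")[:,:,::-1]
s=camera("side")[:,:,::-1]
cv2.imwrite("pics/wrist7.png",im)
cv2.imwrite("pics/side7z.png",cv2.resize(s[150:290,260:410],None,fx=4,fy=4,interpolation=cv2.INTER_CUBIC))
E
```

```text
[ 0.54037603 -0.20529775  0.21821156] [-0.51339108 -0.54349048 -0.39468469] [-0.02155776 -0.11055254 -0.00402858]
```

View pics/wrist7.png

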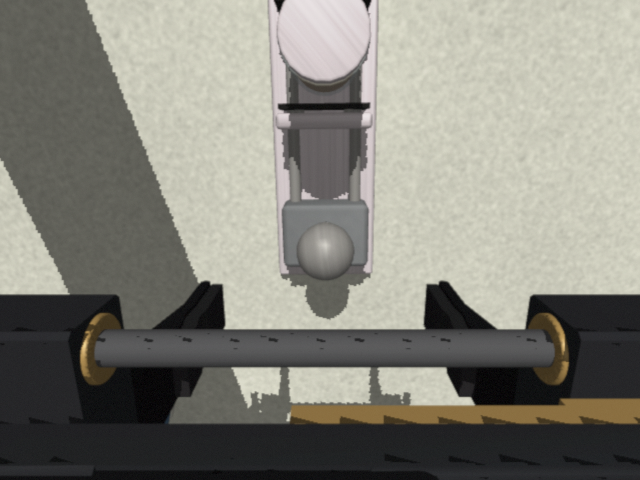

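View pics/side7z.png

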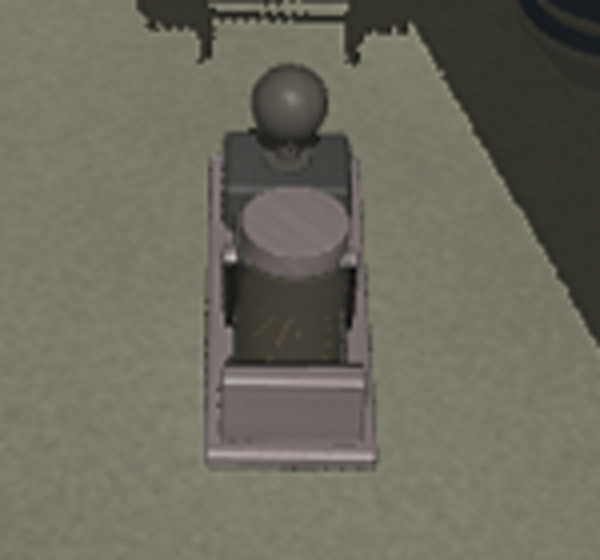

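The jar stands upright between the jaws. In the wrist view the ball is centred near (325,250). Next I'll locate the knob accurately.

```bash
python3 - <<'E'
from h import *
ci=dict(np.load("pics/w7.npz"))
im=cv2.imread("pics/wrist7.png")
cv2.imwrite("pics/kz.png",cv2.resize(im[205:295,270:380],None,fx=6,fy=6,interpolation=cv2.INTER_CUBIC))
g=cv2.GaussianBlur(cv2.cvtColor(im,6),(3,3),0)
c=cv2.HoughCircles(g[200:300,260:390],cv2.HOUGH_GRADIENT,1,50,param1=60,param2=12,minRadius=24,maxRadius=34);print(c)
for p in [(325,250)]+([] if c is None else [(c[0,0,0]+260,c[0,0,1]+200)]): print(plane("wrist",p,.085,ci))
o=camera_info("wrist");print(np.linalg.norm(-o['R'].T@o['t']-np.array([.5445,-.221,.085])))
E
```

```text
[[[63.5 52.5 27.7]]]
[ 0.54442347 -0.22101035  0.085     ]
[ 0.54388529 -0.22323421  0.085     ]
0.30793089521128675
```

View pics/kz.png

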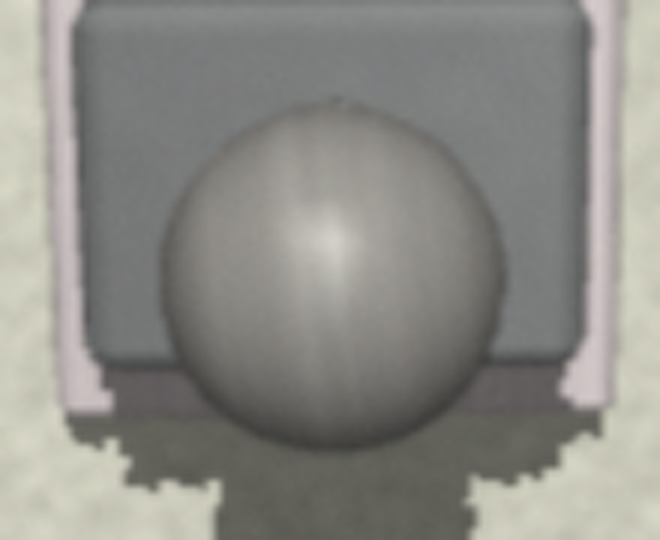

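Emit:
jog_arm([
  [[0,0,0,0.004,-0.016,0,-1],[0,0,0,0.004,-0.016,-0.03,-1],[0,0,0,0.004,-0.016,-0.07,-1],[0,0,0,0.004,-0.016,-0.11,-1],[0,0,0,0.004,-0.016,-0.14,-1],[0,0,0,0.004,-0.016,-0.152,-1],[0,0,0,0.004,-0.016,-0.152,-1],[0,0,0,0.004,-0.016,-0.152,-1]],
])

```text
time: 11.15
position: [0.5438, -0.2218, 0.0661]
tool_rot: [0.565, -0.428, 0.424, -0.563]
ft_force: [-1.0, -0.1, 0.0]
grip_width: 0.0869
```

```bash
python3 - <<'E'
from h import *
o=get_obs();print(o['position'],o['ft_force'],o['moment'],o['q'])
cv2.imwrite("pics/wrist8.png",camera("wrist")[:,:,::-1])
E
```

```text
[ 0.54380981 -0.22181143  0.06607715] [-0.95792168 -0.11722785  0.04851521] [ 0.04255504 -0.1253741   0.01192141] [-0.57613986  0.69457389  1.64548828 -0.00336555  0.80653082 -0.85179338]
```

View pics/wrist8.png

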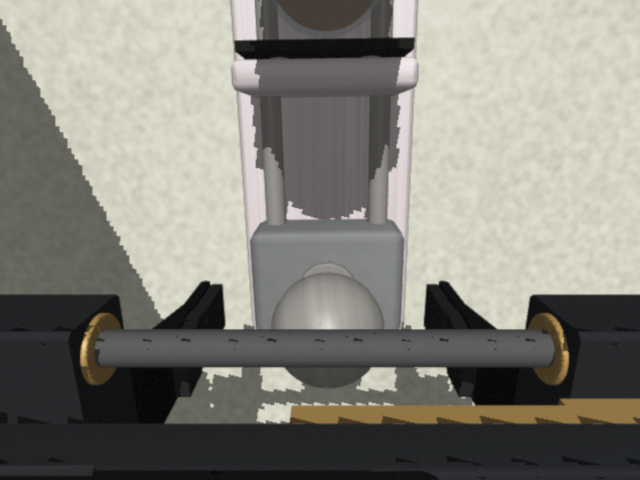

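The ball is centred between the fingers, near column 327. I'll close on it at 60 N.

Emit:
jog_arm([
  [[0,0,0,0.0005,0,0,1],[0,0,0,0.0005,0,0,1],[0,0,0,0.0005,0,0,1],[0,0,0,0.0005,0,0,1],[0,0,0,0.0005,0,0,1],[0,0,0,0.0005,0,0,1],[0,0,0,0.0005,0,0,1],[0,0,0,0.0005,0,0,1]],
], squeeze=60)

```text
time: 12.0
position: [0.5452, -0.222, 0.0667]
tool_rot: [0.565, -0.427, 0.425, -0.564]
ft_force: [2.3, 0.8, -0.4]
grip_width: 0.0416
```

```bash
cat > s.py <<'E'
from h import *
from scipy.spatial.transform import Rotation as R
o=get_obs();M=R.from_quat(o['tool_rot']).as_matrix()
print("t",round(o['time'],2),"yaw",round(np.degrees(np.arctan2(M[1,2],M[0,2])),2),"tilt",(M[:2,1]).round(3),"pos",o['position'].round(4),"F",o['ft_force'].round(2),"M",o['moment'].round(3),"w",round(o['grip_width'],4),"tau6",round(o['joint_torque'][5],3),"tau1",round(o['joint_torque'][0],2))
E
python3 s.py
```

```text
t 12.0 yaw 15.92 tilt [-0.003  0.   ] pos [ 0.5452 -0.222   0.0667] F [ 2.3   0.78 -0.45] M [ 0.189 -0.392 -0.009] w 0.0416 tau6 0.018 tau1 -1.2
```

Emit:
jog_arm([
  [[0,0,-3,0,0,0,1],[0,0,-6,0,0,0,1],[0,0,-9,0,0,0,1],[0,0,-12,0,0,0,1],[0,0,-15,0,0,0,1]],
])

```text
time: 12.5
position: [0.5454, -0.2219, 0.0667]
tool_rot: [0.505, -0.497, 0.495, -0.503]
ft_force: [1.5, 1.3, -0.4]
grip_width: 0.0423
```

```bash
python3 s.py; python3 - <<'E'
from h import *
cv2.imwrite("pics/wrist9.png",camera("wrist")[:,:,::-1])
E
```

```text
t 12.5 yaw 0.89 tilt [-0.003  0.   ] pos [ 0.5454 -0.2219  0.0667] F [ 1.49  1.29 -0.39] M [ 0.176 -0.288  0.324] w 0.0423 tau6 -0.03 tau1 -1.18
```

View pics/wrist9.png

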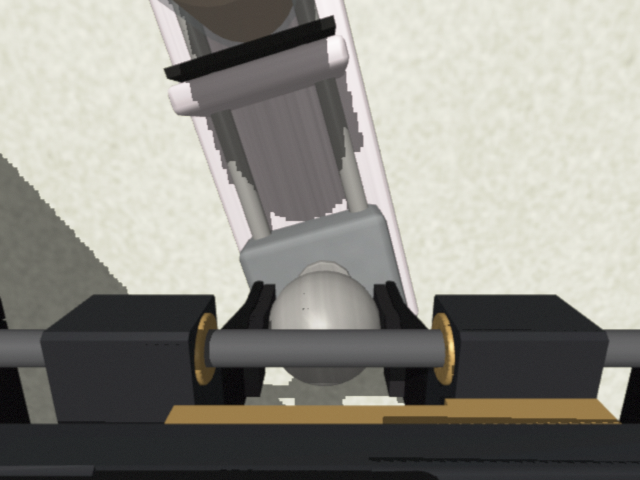

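Mz is about 0.32, which is the friction baseline, and the knob is turning. Continuing.

Emit:
jog_arm([
  [[0,0,-3,0,0,0,1],[0,0,-6,0,0,0,1],[0,0,-9,0,0,0,1],[0,0,-12,0,0,0,1],[0,0,-15,0,0,0,1]],
])

```text
time: 13.05
position: [0.5456, -0.2219, 0.0667]
tool_rot: [-0.435, 0.559, -0.557, 0.434]
ft_force: [2.5, 1.6, 0.1]
grip_width: 0.0421
```

```bash
python3 s.py
```

```text
t 13.05 yaw -14.21 tilt [-0.003  0.001] pos [ 0.5456 -0.2219  0.0667] F [2.48 1.58 0.06] M [ 0.111 -0.188  0.265] w 0.0421 tau6 -0.031 tau1 -1.09
```

Emit:
jog_arm([
  [[0,0,-3,0,0,0,1],[0,0,-6,0,0,0,1],[0,0,-9,0,0,0,1]],
])

```text
time: 13.35
position: [0.5457, -0.222, 0.0667]
tool_rot: [-0.39, 0.591, -0.59, 0.389]
ft_force: [1.7, 1.2, -0.9]
grip_width: 0.0418
```

```bash
python3 s.py; python3 - <<'E'
from h import *
cv2.imwrite("pics/wrist10.png",camera("wrist")[:,:,::-1])
E
```

```text
t 13.35 yaw -23.21 tilt [-0.003  0.001] pos [ 0.5457 -0.222   0.0667] F [ 1.71  1.21 -0.93] M [ 0.115 -0.164  0.272] w 0.0418 tau6 -0.031 tau1 -0.97
```

View pics/wrist10.png

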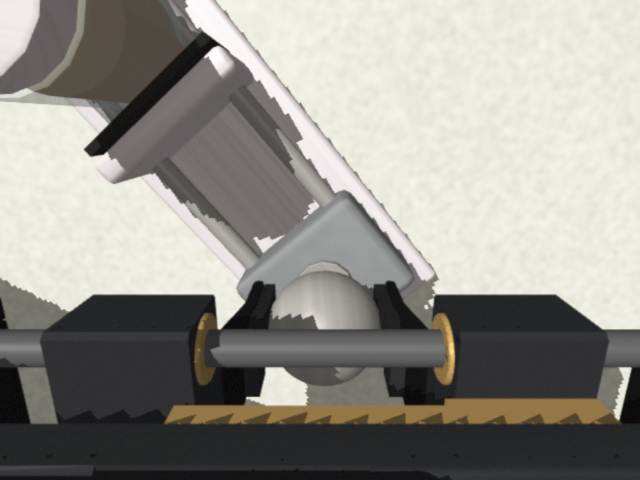

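Emit:
jog_arm([
  [[0,0,-3,0,0,0,1],[0,0,-6,0,0,0,1]],
])

```text
time: 13.6
position: [0.5458, -0.222, 0.0667]
tool_rot: [-0.358, 0.611, -0.609, 0.357]
ft_force: [0.6, 0.6, -0.6]
grip_width: 0.0416
```

```bash
cat > m.py <<'E'
from h import *
from scipy.spatial.transform import Rotation as R
L=[]
for i in range(4):
    o=get_obs();M=R.from_quat(o['tool_rot']).as_matrix();L.append([np.degrees(np.arctan2(M[1,2],M[0,2])),o['moment'][2]])
    if i<3: camera("wrist")
L=np.array(L);print(round(o['time'],2),L.round(3).tolist(),L.mean(0).round(3),o['ft_force'].round(1),o['position'].round(4))
E
python3 m.py
```

```text
13.75 [[-29.272, 0.328], [-29.378, 0.093], [-29.245, -0.021], [-29.229, -0.017]] [-29.281   0.096] [ 0.2 -0.1 -0. ] [ 0.5458 -0.222   0.0667]
```

Emit:
jog_arm([
  [[0,0,-3,0,0,0,1],[0,0,-6,0,0,0,1]],
])

```text
time: 13.95
position: [0.5459, -0.222, 0.0667]
tool_rot: [-0.326, 0.629, -0.627, 0.325]
ft_force: [1.4, 0.2, -0.2]
grip_width: 0.042
```

```bash
python3 m.py
```

```text
14.1 [[-35.182, 0.305], [-35.293, 0.134], [-35.158, 0.001], [-35.143, -0.021]] [-35.194   0.105] [1.5 0.4 0. ] [ 0.5459 -0.222   0.0667]
```

Emit:
jog_arm([
  [[0,0,-2,0,0,0,1],[0,0,-4,0,0,0,1]],
])

```text
time: 14.3
position: [0.5459, -0.2221, 0.0667]
tool_rot: [-0.304, 0.639, -0.638, 0.304]
ft_force: [1.9, 0.2, 0.5]
grip_width: 0.0419
```

```bash
python3 s.py
```

```text
t 14.3 yaw -39.05 tilt [-0.002  0.002] pos [ 0.5459 -0.2221  0.0667] F [1.92 0.16 0.52] M [ 0.151 -0.204  0.28 ] w 0.0419 tau6 0.091 tau1 -0.93
```

Emit:
jog_arm([
  [[0,0,-2,0,0,0,1],[0,0,-4,0,0,0,1]],
])

```text
time: 14.5
position: [0.546, -0.2221, 0.0667]
tool_rot: [-0.282, 0.649, -0.648, 0.282]
ft_force: [1.4, -0.0, -0.6]
grip_width: 0.0421
```

```bash
python3 s.py; python3 - <<'E'
from h import *
s=camera("side")[:,:,::-1]
cv2.imwrite("pics/side11z.png",cv2.resize(s[150:290,260:410],None,fx=4,fy=4,interpolation=cv2.INTER_CUBIC))
cv2.imwrite("pics/wrist11.png",camera("wrist")[:,:,::-1])
E
```

```text
t 14.5 yaw -42.96 tilt [-0.002  0.002] pos [ 0.546  -0.2221  0.0667] F [ 1.44 -0.01 -0.6 ] M [ 0.144 -0.171  0.329] w 0.0421 tau6 0.095 tau1 -0.89
```

View pics/side11z.png

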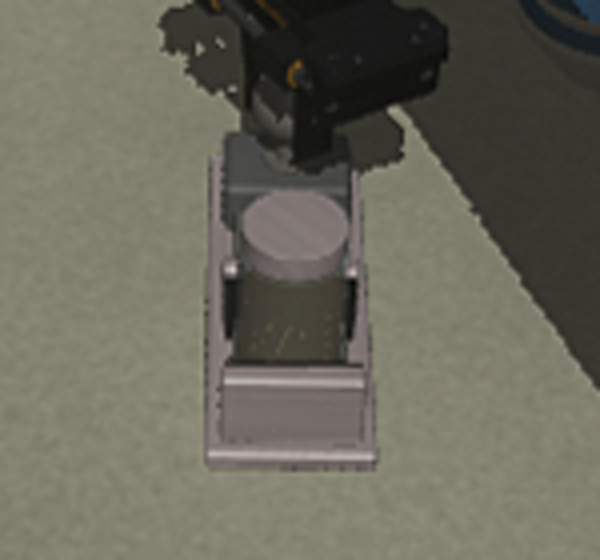

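View pics/wrist11.png

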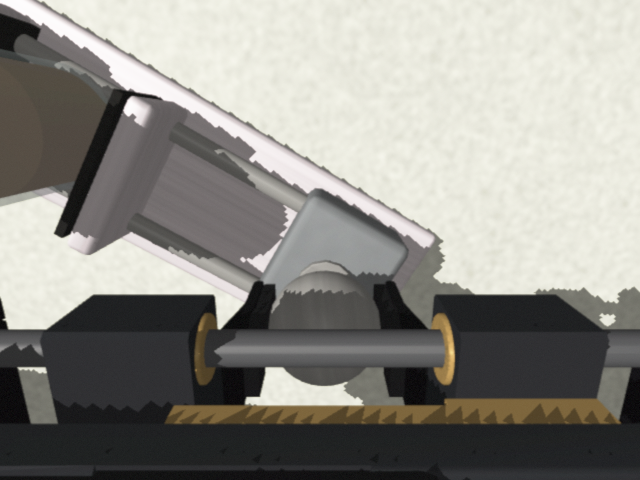

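```bash
python3 - <<'E'
from h import *
yd=np.array([-np.sin(np.radians(16.2)),np.cos(np.radians(16.2)),0]);xd=np.array([yd[1],-yd[0],0]);O=np.array([.5121,-.1092,0])
for p in ((118,92),(57,235)):
    P=plane("wrist",p,.058);print(((P-O)@xd*1e3).round(1),((P-O)@yd*1e3).round(1))
E
```

```text
33.7 -3.0
-34.1 -3.3
```

Emit:
jog_arm([
  [[0,0,-2,0,0,0,1],[0,0,-4,0,0,0,1]],
])

```text
time: 14.8
position: [0.546, -0.2221, 0.0667]
tool_rot: [-0.26, 0.658, -0.657, 0.26]
ft_force: [1.1, 0.4, 0.4]
grip_width: 0.0418
```

```bash
python3 s.py
```

```text
t 14.8 yaw -46.87 tilt [-0.001  0.002] pos [ 0.546  -0.2221  0.0667] F [1.15 0.36 0.39] M [ 0.202 -0.211  0.346] w 0.0418 tau6 0.09 tau1 -0.87
```

Emit:
jog_arm([
  [[0,0,-2.5,0,0,0,1],[0,0,-5,0,0,0,1]],
])

```text
time: 15.0
position: [0.546, -0.2222, 0.0667]
tool_rot: [-0.232, 0.669, -0.667, 0.231]
ft_force: [1.5, -0.3, -0.5]
grip_width: 0.0418
```

```bash
python3 s.py
```

```text
t 15.0 yaw -51.81 tilt [-0.001  0.002] pos [ 0.546  -0.2222  0.0667] F [ 1.47 -0.32 -0.51] M [ 0.142 -0.161  0.299] w 0.0418 tau6 0.039 tau1 -0.83
```

Emit:
jog_arm([
  [[0,0,-2.5,0,0,0,1],[0,0,-5,0,0,0,1]],
])

```text
time: 15.2
position: [0.546, -0.2223, 0.0667]
tool_rot: [-0.203, 0.678, -0.677, 0.202]
ft_force: [1.7, 1.1, 0.6]
grip_width: 0.042
```

```bash
python3 s.py;python3 - <<'E'
from h import *
cv2.imwrite("pics/wrist12.png",camera("wrist")[:,:,::-1])
E
```

```text
t 15.2 yaw -56.74 tilt [-0.001  0.002] pos [ 0.546  -0.2223  0.0667] F [1.68 1.13 0.61] M [ 0.194 -0.143  0.405] w 0.042 tau6 0.079 tau1 -0.86
```

View pics/wrist12.png

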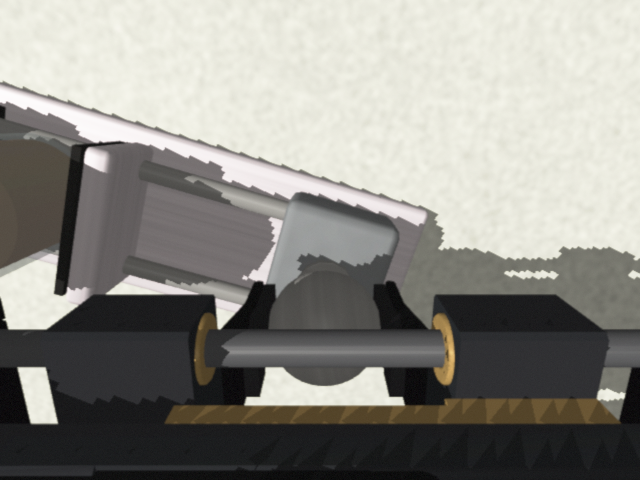

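```bash
python3 - <<'E'
from h import *
yd=np.array([-np.sin(np.radians(16.2)),np.cos(np.radians(16.2)),0]);xd=np.array([yd[1],-yd[0],0]);O=np.array([.5121,-.1092,0])
for p in ((72,147),(56,292)):
    P=plane("wrist",p,.058);print(((P-O)@xd*1e3).round(1),((P-O)@yd*1e3).round(1))
E
```

```text
33.7 0.0
-32.7 -1.3
```

Emit:
jog_arm([
  [[0,0,-1,0,0,0,1],[0,0,-2,0,0,0,1]],
])

```text
time: 15.45
position: [0.5461, -0.2223, 0.0667]
tool_rot: [-0.19, 0.682, -0.68, 0.19]
ft_force: [2.0, 1.2, -0.3]
grip_width: 0.042
```

```bash
python3 s.py
```

```text
t 15.45 yaw -58.8 tilt [-0.001  0.002] pos [ 0.5461 -0.2223  0.0667] F [ 1.99  1.2  -0.28] M [ 0.222 -0.179  0.373] w 0.042 tau6 0.255 tau1 -0.87
```

Emit:
jog_arm([
  [[0,0,-1.5,0,0,0,1],[0,0,-3,0,0,0,1]],
])

```text
time: 15.65
position: [0.5461, -0.2223, 0.0667]
tool_rot: [-0.172, 0.687, -0.685, 0.172]
ft_force: [2.1, -0.9, -0.1]
grip_width: 0.0419
```

```bash
python3 s.py
```

```text
t 15.65 yaw -61.87 tilt [-0.001  0.002] pos [ 0.5461 -0.2223  0.0667] F [ 2.05 -0.93 -0.14] M [ 0.091 -0.177  0.443] w 0.0419 tau6 0.232 tau1 -0.86
```

Emit:
jog_arm([
  [[0,0,-1,0,0,0,1],[0,0,-2,0,0,0,1]],
])

```text
time: 15.85
position: [0.5461, -0.2223, 0.0667]
tool_rot: [-0.16, 0.689, -0.688, 0.159]
ft_force: [1.2, 0.9, -0.5]
grip_width: 0.0418
```

```bash
python3 s.py
```

```text
t 15.85 yaw -63.94 tilt [-0.001  0.001] pos [ 0.5461 -0.2223  0.0667] F [ 1.22  0.86 -0.48] M [ 0.156 -0.182  0.386] w 0.0418 tau6 0.322 tau1 -0.88
```

Emit:
jog_arm([
  [[0,0,-1,0,0,0,1],[0,0,-2,0,0,0,1]],
])

```text
time: 16.05
position: [0.5461, -0.2223, 0.0667]
tool_rot: [-0.147, 0.692, -0.691, 0.147]
ft_force: [1.7, -0.6, -0.1]
grip_width: 0.0419
```

```bash
python3 s.py;python3 - <<'E'
from h import *
s=camera("side")[:,:,::-1]
cv2.imwrite("pics/side13z.png",cv2.resize(s[150:290,260:410],None,fx=4,fy=4,interpolation=cv2.INTER_CUBIC))
cv2.imwrite("pics/wrist13.png",camera("wrist")[:,:,::-1])
E
```

```text
t 16.05 yaw -66.01 tilt [-0.001  0.001] pos [ 0.5461 -0.2223  0.0667] F [ 1.74 -0.55 -0.14] M [ 0.183 -0.201  0.507] w 0.0419 tau6 0.339 tau1 -0.89
```

View pics/side13z.png

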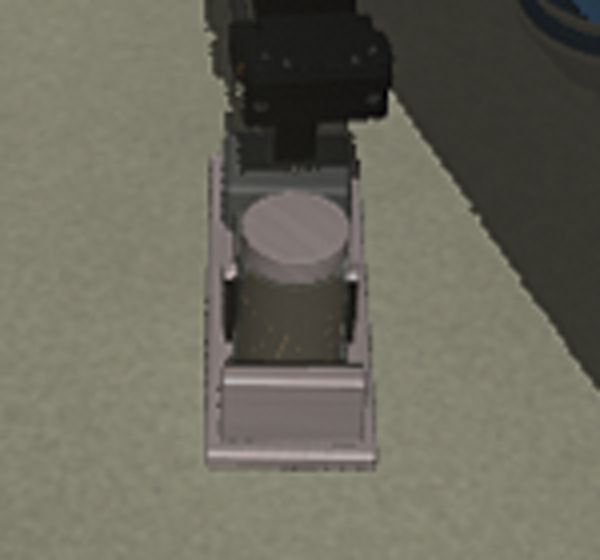

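View pics/wrist13.png

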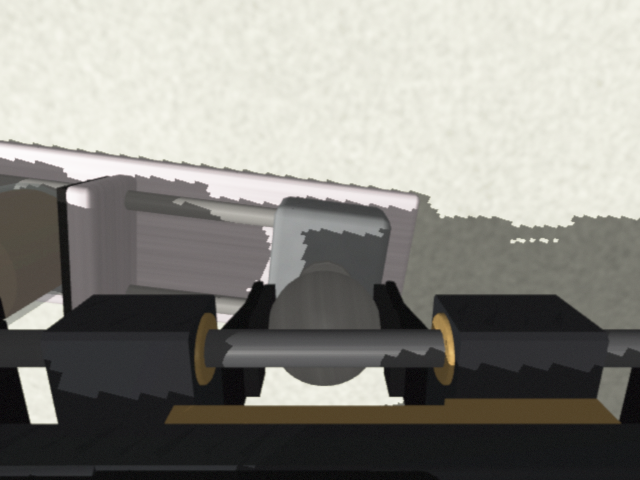

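All the readings together put the grip at about 16 N, and the side view shows the jar upright against the backstop. I'll let the arm settle, then release the knob and retreat.

Emit:
jog_arm([
  [[0,0,0,0,0,0,1],[0,0,0,0,0,0,-1],[0,0,0,0,0,0,-1],[0,0,0,0,0,0,-1],[0,0,0,0,0,0,-1],[0,0,0,0,0,0,-1],[0,0,0,0,0,0,-1],[0,0,0,0,0,0,-1]],
])

```text
time: 16.95
position: [0.5461, -0.2223, 0.0667]
tool_rot: [-0.147, 0.692, -0.691, 0.147]
ft_force: [0.4, -0.3, 0.1]
grip_width: 0.0851
```

Emit:
jog_arm([
  [[0,0,0,0,0,0.02,-1],[0,0,0,0,0,0.05,-1],[0,0,0,0,0,0.09,-1],[0,0,0,0,0,0.13,-1],[0,0,8,0,-0.03,0.15,-1],[0,0,16,0,-0.06,0.15,-1],[0,0,24,0,-0.08,0.15,-1],[0,0,32,0,-0.08,0.15,-1]],
])

```text
time: 17.75
position: [0.5462, -0.3056, 0.2171]
tool_rot: [0.333, -0.623, 0.624, -0.333]
ft_force: [-0.8, -0.6, -0.2]
grip_width: 0.0869
```

Emit:
jog_arm([
  [[0,0,8,0,0.01,0,-1],[0,0,16,0,0.02,0,-1],[0,0,24,0,0.03,0,-1],[0,0,32,0,0.04,0,-1],[0,0,40,0,0.06,0,-1],[0,0,48,0,0.08,0,-1],[0,0,49,0,0.09,0,-1],[0,0,49,0,0.09,0,-1]],
])

```text
time: 18.55
position: [0.546, -0.2143, 0.2171]
tool_rot: [0.562, -0.429, 0.43, -0.561]
ft_force: [0.4, 0.6, 0.1]
grip_width: 0.0866
```

```bash
python3 s.py;python3 - <<'E'
from h import *
ci=camera_info("wrist");np.savez("pics/w14.npz",**ci)
cv2.imwrite("pics/wrist14.png",camera("wrist")[:,:,::-1])
s=camera("side")[:,:,::-1]
cv2.imwrite("pics/side14.png",s)
cv2.imwrite("pics/top14.png",camera("top")[:,:,::-1])
E
```

```text
t 18.55 yaw 15.14 tilt [ 0.001 -0.001] pos [ 0.546  -0.2143  0.2171] F [0.42 0.58 0.14] M [-0.02  -0.073  0.022] w 0.0866 tau6 -0.032 tau1 0.54
```

View pics/wrist14.png

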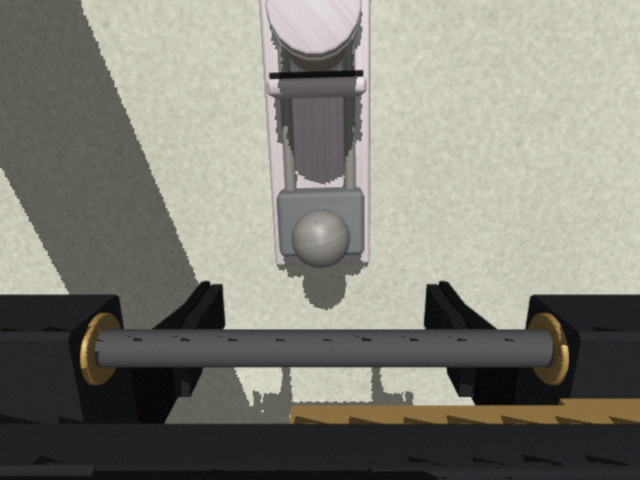

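View pics/side14.png

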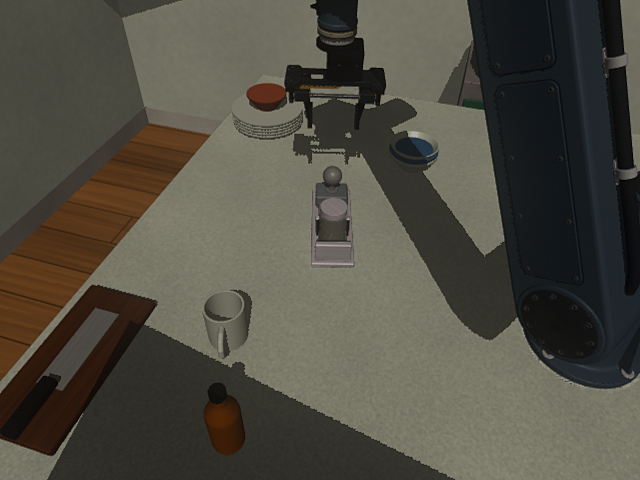

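The jar is upright against the backstop in the side view, with its lid at (333,207). The mug, bottle and bowls look the same as at the start, and the gripper is well clear of everything. Handing in.

```bash
python3 - <<'E'
from rig import *
print(hand_in())
E
```

```text
the job is handed in; nothing more can be done
None
```

The job is handed in: the jar stands upright on the clamp bed, held against the backstop with an estimated 16 N, give or take 2 N. I estimated that grip from torque and did not measure it directly.

- **Placing the jar:** I set it down between the jaws about midway across, let go of it, and backed the gripper off before touching the knob.
- **Tightening:** I gripped the ball knob at 60 N and turned it about 82° clockwise. The turning torque was about 0.30 N m before contact. It rose from about 50° short of the end reading to between 0.39 and 0.51 N m over the last few steps.
- **Last checks:** After release, the pictures showed the jar upright against the backstop and the gripper clear of everything. The mug, bottle and bowls looked unmoved by eye, and the time was about 18.7 s.
- **What disagreed:** Single torque readings scattered by about ±0.04 N m, so the last one alone would suggest about 20 N and the one before it about 8 N. My camera estimates of the opening between the jaws ranged from 66 to 74 mm, while the knob turn implies about 70 mm. I did not re-grip the knob to check the force again.

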